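# Bring the check balance to level with stacking counterweights

### The job

A steel sleeve is being check-weighed on the bench balance. Slide the big red counterweight gently over the other pan until its groove drops fully home over the seat's rib, and let go; then, reading the beam, stack on top of it the one smaller weight (200 g or 100 g) that makes the beam float level with the pointer in the green band, its groove fully home on the red weight's rib. Leave the weights and the balance standing free, never push the pan so hard that the balance shifts on the bench, and leave the sleeve and everything else on the bench alone.

Things in the scene. Friction and masses are not known exactly. Their poses are not given: they have to be found in the camera images.
- beam (a joint): tilt of the balance beam, rad; 0 = level, negative = counterweight pan up, positive = it is down; stops at -0.2 (where it starts) and +0.2. Shown by a red pointer before a white plate with a green band (-0.036 to +0.036). A soft spring levels it: 100 g more on one pan tilts it 0.06 rad (1.64 kg per rad); settles in about 1.5 s
- balance: the balance, standing on the bench on rubber feet; a sideways push of over 7 N shifts it, which spoils the weighing: grey base 150 x 200 x 22 mm, in its middle cheeks and a scale plate up to 143 mm, pointer up to 175 mm. Origin: underside centre; x away from the robot; the beam runs along y, 85 mm up, with the counterweight pan 140 mm to -y and the pan with the sleeve 140 mm to +y
- pan: counterweight pan: steel plate 120 (x) x 90 (y) x 4 mm, no rim, kept level by links, moves 28 mm up or down from level. Origin on its pivot, 30 mm BELOW the middle of its top face; axes as the balance's. It gives way softly when pressed: 117 N per m, after up to 3 N to leave its upper stop while empty
- pan_mid (a point): middle of the pan's top face. Here sits a clamped dark seat 56 (x) x 30 (y) x 8 mm high; mid on it an orange rib 8 (x) x 28 (y) x 5 mm high. The seat is set up to 10 mm nearer or farther along x than this point (0 in y) and no reading tells where: find the rib by sliding the weight along x over it under light pressure till its groove drops over the rib and stops
- part_pan: pan with the part to be weighed: steel plate 110 x 110 mm with a low rim; origin on its pivot, 30 mm below the plate's top face; always level. Leave alone
- sleeve_center (a point): centre of the steel sleeve being weighed (60 mm diameter, 45 mm high, 475 to 625 g, not known exactly), standing on its pan. Leave alone
- w400_center (a point): centre, half-way up its block, of the big red counterweight, 400 g: block 50 (x) x 40 (y) x 28 mm high. Under it, in the middle, an open groove along y, 12 mm wide, 6 mm deep; on top in the middle a rib along y, 8 mm wide, 28 mm long, 5 mm high, which fits another weight's groove. Same either way round. Grip across its 40 mm (y)
- w200_center (a point): centre, half-way up its block, of the dark steel counterweight with the yellow top rib, 200 g: block 50 (x) x 34 (y) x 16 mm high; same groove and rib as the red one (the rib stands above the 16 mm). Grip across its 34 mm (y)
- w100_center (a point): centre, half-way up its block, of the bright aluminium counterweight with the blue top rib, 100 g: block 50 (x) x 34 (y) x 22 mm high; same groove and rib as the red one (the rib stands above the 22 mm). Grip across its 34 mm (y)
- spare_sleeve: spare steel sleeve 60 mm diameter, 45 mm high, on the bench; a bystander, leave alone; origin at its underside
- tag: aluminium tag 30 x 130 x 5 mm on the bench; a bystander, leave alone; origin at its underside
- driver: screwdriver on the bench; a bystander, leave alone; origin at its underside
- marker_jar: jar 50 mm wide, 70 mm high, on the bench; a bystander, leave alone; origin at its underside
Not all that is in view belongs to the job. What is shaped like the part that bears w400_center but purple is not meant. What is shaped like the part that bears w200_center but purple is not meant.

How it is judged (in metres and radians):
On the way, in this order (a step that is already met when the one before it is completed fails the run):
1. the red weight is fully home over the seat's rib and let go (z of w400_center in the frame of pan between 0.0495 and 0.0545 m and x of w400_center in the frame of pan between -0.0145 and 0.0145 m and y of w400_center in the frame of pan between -0.01 and 0.01 m and angle between w400_center's own z axis and vertical below 0.06 rad and contact force between the fingers and w400 below 0.05 N), for 0.3 s.
2. a smaller weight is fully home on the red weight's rib (((z of w200_center in the frame of w400_center between 0.0195 and 0.0245 m and horizontal distance between w200_center and w400_center below 0.012 m and angle between w200_center's own z axis and vertical below 0.06 rad) or (z of w100_center in the frame of w400_center between 0.0225 and 0.0275 m and horizontal distance between w100_center and w400_center below 0.012 m and angle between w100_center's own z axis and vertical below 0.06 rad))), for 0.2 s.
At the end, for the whole second after the job is handed in: The red weight is down over the seat's rib on the counterweight pan (height within 2.5 mm of fully home, level within 0.06 rad), one smaller weight is down over the red weight's rib in the same way, and the beam floats still within 0.036 rad of level (z of w400_center in the frame of pan between 0.0495 and 0.0545 m and x of w400_center in the frame of pan between -0.0145 and 0.0145 m and y of w400_center in the frame of pan between -0.01 and 0.01 m and angle between w400_center's own z axis and vertical below 0.06 rad and value of joint beam between -0.036 and 0.036 rad and velocity of joint beam between -0.03 and 0.03 rad/s and ((z of w200_center in the frame of w400_center between 0.0195 and 0.0245 m and horizontal distance between w200_center and w400_center below 0.012 m and angle between w200_center's own z axis and vertical below 0.06 rad) or (z of w100_center in the frame of w400_center between 0.0225 and 0.0275 m and horizontal distance between w100_center and w400_center below 0.012 m and angle between w100_center's own z axis and vertical below 0.06 rad))); the robot touches nothing.
It fails at once if the counterweight pan is pushed with more than 20 N (contact force between anything else and pan above 20 N).
It fails at once if the balance is shifted along the bench by more than 2.5 mm (distance of balance from where it was at the start of the episode above 0.0025 m).
It fails at once if the sleeve is shifted on its pan or off it (horizontal distance between sleeve_center and part_pan above 0.04 m or z of sleeve_center in the frame of part_pan above 0.07 m or angle between sleeve_center's own z axis and vertical above 0.3 rad).
It fails at once if a bystander is moved more than 20 mm (distance of any of spare_sleeve, tag, driver, marker_jar from where it was at the start of the episode above 0.02 m).
It also fails if it takes over 72 s, if anything falls off the work surface, if the arm or the gripper's body presses on something with over 40 N, if the wrist force passes 120 N, or if a joint passes its speed limit or range.

### The arm

A 6-joint arm with a two-finger parallel gripper is mounted at the origin on the work surface. World frame = base frame: x ahead of the robot, y to its left, z up, the work surface at z = 0. Lengths are in mm, angles in rad, forces in N, time in s.
With the tool pointing down it reaches from about 275 to 850 mm from the base axis. Payload 5.2 kg.
Tool frame: the origin (TCP) lies midway between the tips of the shut fingers; the grasp point (between the pads) lies 19 mm behind it; z points along the fingers, y is the line along which they close (so a half turn about z gives the same grasp; the last joint's range is limited). The gripper opens to 85 mm and grips with 20 to 120 N. Pads are 22 mm wide; open, the fingers measure 114 mm over their backs; the gripper's body (76 mm by 85 mm) begins 54 mm behind the grasp point. The pads swing forward as they close: fully open they stand 13 mm farther back than shut.
Start: joints at [1.095, 0.259, 1.535, -0, 1.348, -0.203], TCP at [148.164, 529.672, 231.31] pointing down, gripper open.
Joint ranges: [-3.14, 3.14], [-0.91, 2.08], [0.19, 2.58], [-1.22, 4.36], [0.22, 2.71], [-3.12, 3.12]. Speed limits (rad/s): [2.57, 2.57, 3.14, 3.14, 3.14, 3.14].

### API

Orientations are given as a unit quaternion [w, x, y, z].
In Python, from bench import manip, viewer gives the robot as it stands.
- The arm moves only by the tool apply_moves, never from a script. Its argument "deltas" is a list that holds one entry, the list of rows, each a list of 7 numbers: the turn, a rotation vector about the tool's x, y, z each as a share of 120 degrees, from -1 to 1, then the shift along the tool's x, y, z each as a share of 40 cm, from -1 to 1, then the gripper's target within -1 to 1 (fully open at 1, half-way at 0, shut at -1). In form: [[[ax, ay, az, dx, dy, dz, jaw], ...]]. A call has 1 to 20 rows; each row shifts and turns the commanded pose from where the row before left it, along the tool's axes as they then stand; what a row does not reach is not made up. A row lasts 1/12 s, in which the tool goes at most 41.7 mm and 7.16 degrees, less where a joint would pass 70% of its speed; a pose out of reach is approached as far as the arm can. A call with a number of a shift or a turn outside -1 to 1 is refused whole. A call with a gripper value outside its range is refused whole. The fingers move at their own pace and stop on an object; "grip_force" is the grip in N (left out, the last holds). Time passes only in rows, so rows that do not move let the fingers close. It gives the time, the measured TCP pose, the force, the opening and the grip force at its end, in the units of the state.
- manip.observe(): the state, without advancing time (a new reading comes with each control period).
- viewer.read_camera(name): name is "scene" or "top" or "wrist"; returns a dict with "pixels" (420x560x3 uint8, red, green, blue), "z_map" (420x560 float32, mm along the optical axis (not along the pixel's ray), 0 where there is no reading), "vertical_fov" (degrees; the focal length in pixels is half the picture's height over the tangent of half this angle, whatever the lens; pixels are square), "cx", "cy" (the principal point, pixels), "rvec" (rotation vector, rad) and "tvec" (3), from world to camera coordinates, as OpenCV has them. Camera axes: x right, y down, z forward; pixel columns grow to the right and rows downward; lengths in mm; the calibration is good to about 2 mm. A picture is of the moment at which its call begins.
- manip.job_done(): hands the job in; it is judged then, once.
The state is a dict: "t": time; "q": joint angles; "dq": joint speeds; "effort": joint torques, N m; "tool_pos": TCP position; "ee_rot": TCP orientation; "ft_force": force on the tool from outside, world axes, zero at the start; "torque": the same for the moment, N m; "opening": opening from 0.0 (shut) to 1.0 (fully open); "gripper_force": force on a finger pad.
Only numpy, scipy, OpenCV 4.12 (cv2) and the standard library are available. Lean on these libraries where they do the work, as an engineer would, in place of code of your own. Each camera call takes 0.05 s, during which the arm holds its last target. There are 200 camera calls.

## Working session

There is one attempt and no reset: what is moved stays moved. The work goes in short steps, Python scripts to look and compute and a tool call to move; the robot and the scene stay as the last step left them, time stands still between calls to the robot, and variables do not carry over. Pictures are saved under pics/ and viewed, at most 10 in all, crops included, and the job is handed in when it is done.

Besides the shell and the picture viewer there is one more tool, called after ">>>" as name([rows], argument=value, ...), one row to a line, values as JSON. apply_moves: Moves the arm, as the interface text tells. Shift numbers are shares of 40 cm and turn numbers shares of 120 degrees, none past 1 either way. Its arguments: {"type":"object","properties":{"deltas":{"type":"array"},"grip_force":{"type":"number"}},"required":["deltas"]}

```bash
mkdir -p pics
cat > h.py <<'E'
import numpy as np, cv2
from bench import manip, viewer
def cam(n):
    c=viewer.read_camera(n); p=c["pixels"]; c["f"]=p.shape[0]/2/np.tan(np.radians(c["vertical_fov"])/2)
    z=c["z_map"]; v,u=np.mgrid[:z.shape[0],:z.shape[1]]
    P=np.stack([(u-c["cx"])/c["f"]*z,(v-c["cy"])/c["f"]*z,z],-1)
    R=cv2.Rodrigues(np.array(c["rvec"],float))[0]; c["R"]=R
    c["W"]=(P-np.array(c["tvec"]).ravel())@R   # world xyz per pixel
    return c
def save(n,img): cv2.imwrite("pics/"+n,cv2.cvtColor(np.ascontiguousarray(img),cv2.COLOR_RGB2BGR))
E
python3 - <<'E'
from h import *
for n in("scene","top"):
    c=cam(n); save(n+"0.png",c["pixels"]); np.savez(n+"0.npz",W=c["W"],p=c["pixels"]); print(n,c["f"],-c["R"].T@np.array(c["tvec"]).ravel(),c["R"][2])
s=manip.observe();print(s)
E
```

```text
scene 423.10675262948484 [1205.6096353   149.97782612 1199.98747451] [-0.52021217 -0.11791962 -0.84585712]
top 478.1784687191458 [ 436.21878963   13.05854688 1417.76005635] [ 0.05421307  0.01102748 -0.9984685 ]
{'t': 0.1, 'q': array([ 1.09522206e+00,  2.59256980e-01,  1.53598103e+00,  5.79304302e-06,
        1.34798592e+00, -2.02813206e-01]), 'dq': array([-2.05271561e-05, -1.41786391e-03, -2.23272146e-03,  1.97084165e-04,
       -7.22924583e-05,  8.67404955e-04]), 'effort': array([ 2.52247504e-03, -4.46976042e+01, -2.91246414e+01, -2.40182399e-04,
        6.26248700e-03, -3.49314689e-05]), 'tool_pos': array([147.92722898, 529.24370977, 230.56192699]), 'ee_rot': array([-2.74048276e-04,  1.35958743e-01,  9.90714164e-01, -7.68226177e-04]), 'ft_force': array([ 0.57630938, -0.36405675,  0.2828374 ]), 'torque': array([ 0.00929392, -0.06425533,  0.01744162]), 'gripper_force': 0.0, 'opening': 1.0011546246203789}
```

View pics/scene0.png

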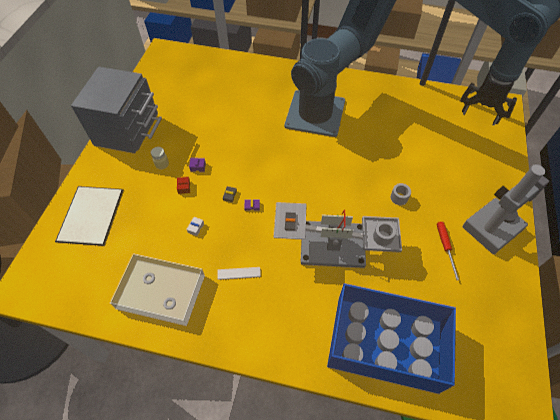

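View pics/top0.png

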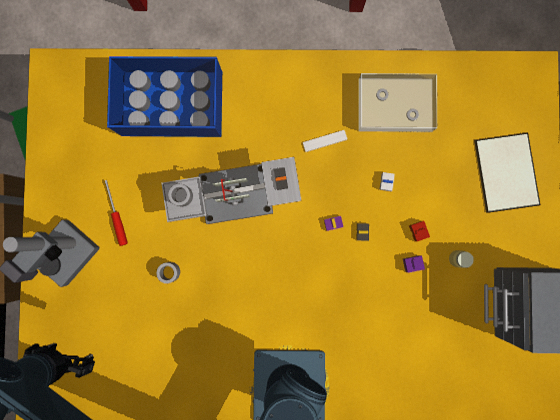

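Top view candidates: red block (419,231) is w400, while the purple one (414,263) is its decoy. The dark block with a yellow rib (362,231) is w200, while the purple one with a yellow rib (333,222) is its decoy. The bright block with a blue rib (387,181) is w100. I'll confirm these in a crop and measure them.

Run:
```python
from h import *
d=np.load("top0.npz");W=d["W"];p=d["p"]
save("crop.png",cv2.resize(p[140:280,150:450],None,fx=2.6,fy=2.6,interpolation=cv2.INTER_CUBIC))
def obj(n,u,v,r,zlo,zhi):
    w=W[v-r:v+r+1,u-r:u+r+1].reshape(-1,3); m=(w[:,2]>zlo)&(w[:,2]<zhi); q=w[m]
    rc=cv2.minAreaRect(q[:,:2].astype(np.float32)); print(n,m.sum(),"med",np.median(q,0).round(1),"rect",[np.round(x,1) for x in rc], np.percentile(q[:,2],[5,50,95]).round(1))
obj("w400",419,231,15,20,45)
obj("w200",362,231,13,9,40)
obj("w100",387,181,13,13,40)
obj("pan",280,180,32,95,135)
obj("seat",280,180,13,100,145)
obj("base",237,195,45,15,28)
obj("purp400",414,263,14,20,45);obj("purp200",333,222,13,9,40)
obj("partpan",182,199,28,40,140); obj("jar",463,260,14,40,90);obj("tag",325,141,25,3,12)
hsv=cv2.cvtColor(p,cv2.COLOR_RGB2HSV)
```

```text
w400 252 med [ 455.4 -374.4   29. ] rect [array([ 455.4, -375.2]), array([50. , 41.3]), np.float64(19.5)] [23.2 29.  34.4]
w200 207 med [ 452.4 -211.6   17.1] rect [array([ 451.2, -219.5]), array([49.8, 52.8]), np.float64(0.4)] [12.3 17.1 22.4]
w100 212 med [ 598.8 -281.2   22.8] rect [array([ 599.7, -281.9]), array([35.2, 49.9]), np.float64(80.8)] [16.9 22.8 28.9]
pan 99 med [571.9  96.1 107.1] rect [array([568.1,  63.2]), array([ 79.5, 113.1]), np.float64(40.9)] [101.3 107.1 116.1]
seat 353 med [580.6  34.6 142.5] rect [array([585.7,  29.7]), array([70.8, 69.9]), np.float64(0.5)] [138.9 142.5 144.6]
base 2315 med [548.  158.   22.4] rect [array([560.7, 162.9]), array([150.3, 199.7]), np.float64(9.9)] [17.6 22.4 26.8]
purp400 250 med [ 361.2 -357.2   29.2] rect [array([ 360.4, -358.8]), array([39.9, 52.8]), np.float64(11.8)] [23.5 29.2 35.1]
purp200 203 med [ 475.3 -125.    16.8] rect [array([ 468.2, -127.8]), array([50.7, 50.7]), np.float64(12.9)] [11.4 16.8 22.7]
partpan 1640 med [538.3 295.1  89.5] rect [array([538.7, 289.5]), array([110.4, 128.5]), np.float64(9.8)] [ 83.   89.5 133.2]
jar 270 med [ 376.7 -483.6   69.3] rect [array([ 377.8, -487.6]), array([43.9, 45.1]), np.float64(11.9)] [42.9 69.3 74. ]
tag 827 med [ 720.1 -104.2    4.9] rect [array([ 719.8, -101.6]), array([150.9, 149.4]), np.float64(0.4)] [3.1 4.9 9.3]
```

View pics/crop.png

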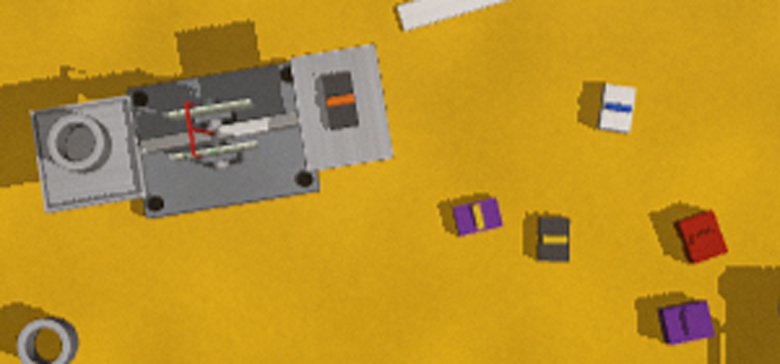

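The crop confirms the picks: red block (702,237), dark block with yellow rib (553,238) and bright block with blue rib (617,107). The purple blocks are decoys, and the seat's orange rib is at (341,100). First I'll turn the tool and travel to above the red weight.

>>> apply_moves([
  [[0,0,0.059,0,0,0,1],[0,0,0.059,0,0,0,1],[0,0,0.059,0,0,0,1],[0,0,0.059,0,0,0,1],[0,0,0.059,0,0,0,1],[0,0,0.059,0,0,0,1],[0,0,0.059,0,0,0,1],[0,0,0.059,0,0,0,1],[0,0,0.059,0,0,0,1],[0,0,0.059,0,0,0,1],[0,0,0.059,0,0,0,1],[0,0,0.059,0,0,0,1],[0,0,0.059,0,0,0,1],[0,0,0.059,0,0,0,1],[0,0,0.059,0,0,0,1],[0,0,0.059,0,0,0,1],[0,0,0.059,0,0,0,1],[0,0,0.059,0,0,0,1],[0,0,0.059,0,0,0,1],[0,0,0.0275,0,0,0,1]],
])

```text
t: 1.77
tool_pos: [148.0, 529.4, 230.8]
ee_rot: [0.0, 0.974, 0.227, -0.0]
ft_force: [1.0, -0.3, -0.7]
opening: 1.001
gripper_force: 0.0
```

>>> apply_moves([
  [[0,0,0,0,0.04,0,1],[0,0,0,0,0.08,0,1],[0,0,0,0,0.09,0,1],[0,0,0,0,0.09,0,1],[0,0,0,0,0.09,0,1],[0,0,0,0,0.09,0,1],[0,0,0,0,0.09,0,1],[0,0,0,0,0.09,0,1],[0,0,0,0,0.09,0,1],[0,0,0,0,0.09,0,1],[0,0,0,0,0.09,0,1],[0,0,0,0,0.09,0,1],[0,0,0,0,0.09,0,1],[0,0,0,0,0.09,0,1],[0,0,0,0,0.09,0,1],[0,0,0,0,0.09,0,1],[0,0,0,0,0.09,0,1],[0,0,0,0,0.09,0,1],[0,0,0,0,0.09,0,1],[0,0,0,0,0.09,0,1]],
])

```text
t: 3.43
tool_pos: [459.4, -94.7, 231.0]
ee_rot: [-0.0, 0.973, 0.229, -0.0]
ft_force: [0.5, 0.2, 0.3]
opening: 0.998
gripper_force: 0.0
```

>>> apply_moves([
  [[0,0,0,0,0.09,0,1],[0,0,0,0,0.09,0,1],[0,0,0,0,0.09,0,1],[0,0,0,0,0.09,0,1],[0,0,0,0,0.09,0.02,1],[0,0,0,0,0.07,0.04,1],[0,0,0,0,0.04,0.04,1],[0,0,0,0,0,0.04,1],[0,0,0,0,0,0.04,1],[0,0,0,0,0,0,1],[0,0,0,0,0,0,1],[0,0,0,0,0,0,1]],
])

```text
t: 4.43
tool_pos: [559.7, -293.3, 160.1]
ee_rot: [0.0, 0.973, 0.23, 0.0]
ft_force: [-0.0, -0.4, 0.9]
opening: 0.995
gripper_force: 0.0
```

>>> apply_moves([
  [[0,0,0.03,0,0,0,1],[0,0,0.029,0,0,0,1],[0,0,0,0,0,0,1],[0,0,0,-0.06,0.02,0,1],[0,0,0,-0.08,0.03,0,1],[0,0,0,-0.08,0.03,0,1],[0,0,0,-0.06,0.02,0,1],[0,0,0,-0.034,0.006,0,1],[0,0,0,0,0,0,1],[0,0,0,0,0,0,1]],
])

```text
t: 5.27
tool_pos: [455.3, -375.3, 160.2]
ee_rot: [0.0, 0.986, 0.169, 0.001]
ft_force: [-0.2, 0.8, -0.2]
opening: 1.0
gripper_force: 0.0
```

```bash
cat >> h.py <<'E'
def to(x,y,z,yaw):
    "tool-x yaw wanted (deg) -> turn share, then shift shares in turned axes"
    s=manip.observe(); q=s["ee_rot"]; p=s["tool_pos"]; now=np.degrees(2*np.arctan2(q[2],q[1]))
    dy=(yaw-now+90)%180-90; a=np.radians(now+dy); d=np.array([x,y,z])-p
    print("yaw",round(now,1),"turn",round(-dy/120,4),"shift",np.round([d@[np.cos(a),np.sin(a),0]/400,d@[np.sin(a),-np.cos(a),0]/400,-d[2]/400],4))
def rect(q,n=""):
    r=cv2.minAreaRect(q[:,:2].astype(np.float32)); print(n,len(q),np.round(r[0],1),np.round(r[1],1),round(r[2],1))
def stat():
    s=manip.observe();print(round(s["t"],2),s["tool_pos"].round(1),s["ee_rot"].round(3),s["ft_force"].round(2),round(s["opening"],3),s["gripper_force"])
E
python3 - <<'E'
from h import *
stat()
c=cam("wrist"); save("w1.png",c["pixels"]); W=c["W"];z=W[...,2]
hs=cv2.cvtColor(c["pixels"],cv2.COLOR_RGB2HSV)
red=((hs[...,0]<6)|(hs[...,0]>174))&(hs[...,1]>140)&(c["z_map"]>0)&(np.hypot(W[...,0]-455,W[...,1]+375)<50)
rect(W[red&(z>25)],"red"); rect(W[red&(z>31)],"rib"); rect(W[red&(z>25)&(z<31)],"top")
to(455.4,-375.2,160,19.5)
d=np.load("top0.npz");W=d["W"];z=W[...,2]
def near(x,y,r,a,b): return W[(np.hypot(W[...,0]-x,W[...,1]-y)<r)&(z>a)&(z<b)]
rect(near(585,25,85,138,147),"pan"); rect(near(585,25,40,148,175),"seat"); rect(near(585,25,40,153.5,175),"rib")
rect(near(452,-212,36,9,40),"w200");rect(near(475,-125,36,9,40),"p200");rect(near(560,163,130,18,27),"base")
E
```

```text
5.27 [ 455.3 -375.3  160.2] [0.    0.986 0.169 0.001] [-0.21  0.79 -0.19] 1.0 0.0
red 1954 [ 454.4 -373.5] [48.9 39.1] 20.5
rib 272 [ 455.8 -373. ] [44.5 28.6] 26.8
top 1682 [ 454.4 -373.5] [48.9 39.1] 20.5
yaw 19.5 turn -0.0001 shift [-0.0013  0.0006  0.    ]
pan 1146 [583.8  27.7] [120.3  90.1] 9.5
seat 240 [588.8  24.5] [60.4 61.8] 11.9
rib 71 [592.2  29.1] [49.6 29.5] 10.8
w200 206 [ 451.2 -215.1] [50.  43.9] 1.2
p200 202 [ 476.4 -125.9] [33.4 51. ] 14.5
base 2080 [560.2 162.6] [149.9 199.3] 9.6
```

>>> apply_moves([
  [[0,0,-0.008,0,-0.005,0.03,1],[0,0,0,0,0,0.06,1],[0,0,0,0,0,0.07,1],[0,0,0,0,0,0.07,1],[0,0,0,0,0,0.06,1],[0,0,0,0,0,0.05,1],[0,0,0,0,0,0.03,1],[0,0,0,0,0,0.018,1],[0,0,0,0,0,0.007,1],[0,0,0,0,0,0,0.2],[0,0,0,0,0,0,-0.2],[0,0,0,0,0,0,-0.4],[0,0,0,0,0,0,-0.4],[0,0,0,0,0,0,-0.4],[0,0,0,0,0,0,-0.4],[0,0,0,0,0,0,-0.4],[0,0,0,0,0,0,-0.4]],
], grip_force=40)

```text
t: 6.73
tool_pos: [455.3, -374.3, 2.8]
ee_rot: [0.001, 0.984, 0.177, 0.001]
ft_force: [0.4, -1.2, 5.7]
opening: 0.459
gripper_force: 41.9
```

>>> apply_moves([
  [[0,0,0,0,0,-0.02,-0.4],[0,0,0,0,0,-0.05,-0.4],[0,0,0,0,0,-0.08,-0.4],[0,0,0,0,0,-0.09,-0.4],[0,0,0,0,0,-0.09,-0.4],[0,0,0,0,0,-0.09,-0.4],[0,0,0,0,0,-0.07,-0.4],[0,0,0,0,0,-0.04,-0.4],[0,0,0.045,0,0,-0.01,-0.4],[0,0,0.045,0,0,0,-0.4],[0,0,0,0,0,0,-0.4],[0,0,0,0,0,0,-0.4]],
])

```text
t: 7.73
tool_pos: [453.8, -372.6, 216.8]
ee_rot: [-0.001, 0.996, 0.085, -0.001]
ft_force: [0.7, -0.2, -4.2]
opening: 0.457
gripper_force: 41.5
```

Run:
```python
from h import *
stat(); to(583.5,27.3,180,9.6)
c=np.load("scene0.npz");
for n in("scene","top"):
    d=np.load(n+"0.npz");W=d["W"];hs=cv2.cvtColor(d["p"],cv2.COLOR_RGB2HSV)
    m=(np.hypot(W[...,0]-585,W[...,1]-27)<45)&(W[...,2]>130)&(W[...,2]<170)
    a=np.radians(9.6)
    def off(k,t):
        q=W[k]; dx=(q[:,:2]-[583.5,27.3])@np.array([[np.cos(a),-np.sin(a)],[np.sin(a),np.cos(a)]]); r=cv2.minAreaRect(dx.astype(np.float32));print(n,t,k.sum(),dx.mean(0).round(1),np.round(r[0],1),np.round(r[1],1),round(r[2]))
    off(m&(hs[...,0]<16)&(hs[...,1]>120),"rib"); off(m&(d["p"].max(-1)<95),"seat")
W=np.load("scene0.npz")["W"];z=W[...,2]
rect(W[(np.hypot(W[...,0]-585,W[...,1]-25)<85)&(z>138)&(z<147)],"pan scene")
```

```text
7.73 [ 453.8 -372.6  216.8] [-0.001  0.996  0.085 -0.001] [ 0.66 -0.16 -4.18] 0.457 41.54973590593727
yaw 9.8 turn 0.0015 shift [ 0.4864 -0.9317  0.092 ]
scene rib 38 [6.5 1. ] [6.2 0.4] [26.4 10.5] 88
scene seat 141 [12.3  1.9] [8.9 2.2] [28.8 56.1] 89
top rib 42 [5.9 0.4] [6. 1.] [10.9 27.5] 3
top seat 183 [5.6 0.9] [5.9 1. ] [55.7 29.4] 0
pan scene 891 [582.   28.8] [123.6  89.9] 9.8
```

>>> apply_moves([
  [[0,0,0.001,0.02,-0.04,0,-0.4],[0,0,0,0.04,-0.08,0,-0.4],[0,0,0,0.045,-0.085,0,-0.4],[0,0,0,0.045,-0.085,0,-0.4],[0,0,0,0.045,-0.085,0,-0.4],[0,0,0,0.045,-0.085,0,-0.4],[0,0,0,0.045,-0.085,0,-0.4],[0,0,0,0.045,-0.085,0,-0.4],[0,0,0,0.045,-0.085,0,-0.4],[0,0,0,0.045,-0.085,0,-0.4],[0,0,0,0.04,-0.08,0,-0.4],[0,0,0,0.03,-0.05,0,-0.4],[0,0,0,0.015,-0.02,0,-0.4],[0,0,0,0,0,0.03,-0.4],[0,0,0,0,0,0.04,-0.4],[0,0,0,0,0,0.02,-0.4],[0,0,0,0,0,0,-0.4],[0,0,0,0,0,0,-0.4]],
])

```text
t: 9.23
tool_pos: [590.2, 34.3, 180.6]
ee_rot: [-0.0, 0.997, 0.083, -0.001]
ft_force: [-0.1, 0.3, -3.5]
opening: 0.46
gripper_force: 41.5
```

Run:
```python
from h import *
stat(); to(583.5,27.3,160,9.6)
```

```text
9.23 [590.2  34.3 180.6] [-0.     0.997  0.083 -0.001] [-0.12  0.32 -3.51] 0.46 41.533379379761755
yaw 9.5 turn -0.0007 shift [-0.0196  0.0145  0.0515]
```

>>> apply_moves([
  [[0,0,0,-0.01,0.0075,0,-0.4],[0,0,0,-0.01,0.007,0,-0.4],[0,0,0,0,0,0.02,-0.4],[0,0,0,0,0,0.02,-0.4],[0,0,0,0,0,0.005,-0.4],[0,0,0,0,0,0.005,-0.4],[0,0,0,0,0,0.005,-0.4],[0,0,0,0,0,0.005,-0.4],[0,0,0,0,0,0.004,-0.4],[0,0,0,0,0,0,-0.4],[0,0,0,0,0,0,-0.4],[0,0,0,0,0,0,-0.4],[0,0,0,0,0,0,-0.4],[0,0,0,0,0,0,-0.4]],
])

```text
t: 10.4
tool_pos: [584.2, 27.7, 156.0]
ee_rot: [0.0, 0.997, 0.083, 0.0]
ft_force: [0.4, -1.5, -1.0]
opening: 0.461
gripper_force: 41.9
```

>>> apply_moves([
  [[0,0,0,0,0,0.005,-0.4],[0,0,0,0,0,0.005,-0.4],[0,0,0,0,0,0.003,-0.4],[0,0,0,0,0,0,-0.4],[0,0,0,0,0,0,-0.4],[0,0,0,0,0,0,-0.4],[0,0,0,0,0,0,-0.4],[0,0,0,0,0,0,-0.4]],
])

```text
t: 11.07
tool_pos: [584.0, 27.9, 150.6]
ee_rot: [-0.0, 0.997, 0.083, 0.0]
ft_force: [0.4, -0.8, -0.5]
opening: 0.462
gripper_force: 42.1
```

>>> apply_moves([
  [[0,0,0,0.0025,0,0,-0.4],[0,0,0,0.0025,0,0,-0.4],[0,0,0,0.0025,0,0,-0.4],[0,0,0,0.0025,0,0,-0.4],[0,0,0,0,0,0,-0.4],[0,0,0,0,0,0,-0.4]],
])

```text
t: 11.57
tool_pos: [587.7, 28.8, 150.3]
ee_rot: [-0.0, 0.997, 0.083, -0.0]
ft_force: [-1.6, 0.3, -2.4]
opening: 0.458
gripper_force: 42.1
```

```bash
cat >> h.py <<'E'
def panz(name="scene",lo=105,hi=147):
    c=cam(name);W=c["W"];a=np.radians(9.6);d=W[...,:2]-[583.5,27.3]
    x=d@[np.cos(a),np.sin(a)];y=d@[-np.sin(a),np.cos(a)]
    m=(c["z_map"]>0)&(abs(x)<56)&(abs(x)>38)&(abs(y)<40)&(W[...,2]>lo)&(W[...,2]<hi)
    z=W[...,2][m];print(name,m.sum(),np.percentile(z,[10,25,50,75,90]).round(1)); return c
E
python3 - <<'E'
from h import *
c=panz();save("s2.png",cv2.resize(c["pixels"][140:300,180:420],None,fx=3,fy=3)); stat(); panz("top")
d=np.load("scene0.npz")
W=d["W"]
E
```

```text
scene 161 [132.4 133.4 134.6 135.9 137.2]
11.62 [587.7  28.8 150.3] [-0.     0.997  0.083 -0.   ] [-1.36 -0.17 -1.46] 0.455 42.097651704680175
top 171 [131.8 133.5 135.  137.  138.2]
```

View pics/s2.png

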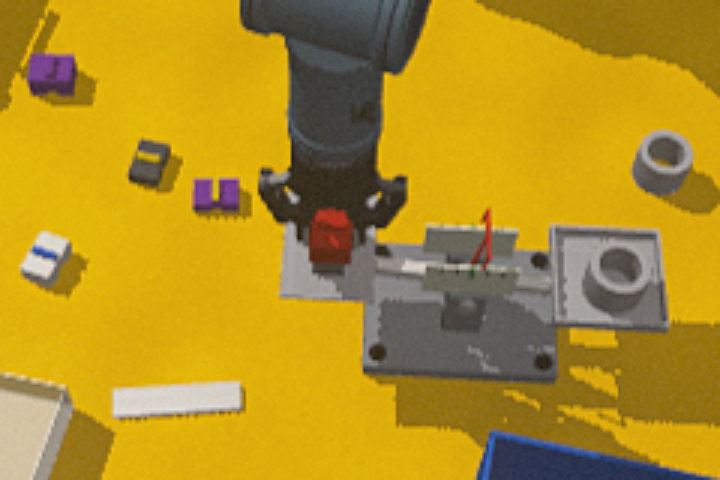

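The crop shows the red weight held over the pan at (330,240), with the pan depressed to about 134.7 mm. So the weight is still riding on the rib, and I'll keep sliding.

>>> apply_moves([
  [[0,0,0,0.002,0,0,-0.4],[0,0,0,0.002,0,0,-0.4],[0,0,0,0.002,0,0,-0.4],[0,0,0,0,0,0,-0.4],[0,0,0,0,0,0,-0.4],[0,0,0,0,0,0,-0.4]],
])

```text
t: 12.17
tool_pos: [590.4, 28.9, 150.6]
ee_rot: [0.0, 0.997, 0.083, 0.0]
ft_force: [0.1, -0.2, -1.5]
opening: 0.459
gripper_force: 41.9
```

Run:
```python
from h import *
panz(); stat(); panz("top"); to(583.5,27.3,150,9.6)
```

```text
scene 166 [136.8 138.2 139.4 141.2 142.5]
12.22 [590.4  28.9 150.6] [0.    0.997 0.083 0.   ] [-0.72 -0.1  -1.18] 0.461 41.88969319497119
top 171 [136.4 138.3 139.9 141.7 143.7]
yaw 9.5 turn -0.0008 shift [-0.0177  0.001   0.0015]
```

The pan rose to 139.6 mm, so the groove has dropped home at about +7 mm. I'll lower until the pan carries the weight, then release.

>>> apply_moves([
  [[0,0,0,0,0,0.005,-0.4],[0,0,0,0,0,0.005,-0.4],[0,0,0,0,0,0.005,-0.4],[0,0,0,0,0,0.005,-0.4],[0,0,0,0,0,0,-0.4],[0,0,0,0,0,0,-0.4],[0,0,0,0,0,0,-0.4],[0,0,0,0,0,0,-0.4]],
])

```text
t: 12.93
tool_pos: [590.4, 28.9, 142.6]
ee_rot: [0.0, 0.997, 0.083, 0.0]
ft_force: [-0.9, -1.5, -0.9]
opening: 0.464
gripper_force: 42.0
```

Run:
```python
from h import *
stat();panz();panz("top");stat()
```

```text
12.93 [590.4  28.9 142.6] [0.    0.997 0.083 0.   ] [-0.94 -1.51 -0.88] 0.464 42.009028626198415
scene 162 [128.9 130.3 131.6 133.1 134.7]
top 170 [128.9 130.7 132.3 133.6 135.4]
13.03 [590.4  28.9 142.6] [0.    0.997 0.083 0.   ] [ 0.55 -1.54 -0.54] 0.463 42.0098212416633
```

>>> apply_moves([
  [[0,0,0,0,0,0,-0.05],[0,0,0,0,0,0,0.05],[0,0,0,0,0,0,0.2],[0,0,0,0,0,0,0.4],[0,0,0,0,0,0,0.5],[0,0,0,0,0,0,0.5],[0,0,0,0,0,0,0.5],[0,0,0,0,0,-0.03,0.5],[0,0,0,0,0,-0.06,0.5],[0,0,0,0,0,-0.08,0.5],[0,0,0,0,0,-0.06,0.5],[0,0,0,0,0,-0.03,0.5],[0,0,0,0,0,0,0.5],[0,0,0,0,0,0,0.5]],
])

```text
t: 14.2
tool_pos: [590.4, 28.9, 246.8]
ee_rot: [0.0, 0.997, 0.083, 0.001]
ft_force: [-0.2, 0.7, -0.0]
opening: 0.749
gripper_force: 0.0
```

>>> apply_moves([
  [[0,0,0,-0.04,0.04,0,0.5],[0,0,0,-0.04,0.08,0,0.5],[0,0,0,-0.04,0.08,0,0.5],[0,0,0,-0.04,0.08,0,0.5],[0,0,0,-0.03,0.08,0,0.5],[0,0,0,0,0.08,0,0.5],[0,0,0,0,0.04,0,0.5],[0,0,0,0,0,0,0.5],[0,0,0,0,0,0,0.5],[0,0,0,0,0,0,0.5],[0,0,0,0,0,0,0.5],[0,0,0,0,0,0,0.5]],
])

```text
t: 15.2
tool_pos: [547.0, -171.5, 246.4]
ee_rot: [-0.0, 0.996, 0.084, -0.0]
ft_force: [0.4, 0.5, -0.7]
opening: 0.745
gripper_force: 0.0
```

Run:
```python
from h import *
stat();c=panz("scene",100,150);save("s3.png",cv2.resize(c["pixels"][180:290,240:420],None,fx=4,fy=4,interpolation=cv2.INTER_CUBIC))
for n in("scene","top"):
    c=panz(n,100,150);W=c["W"];z=W[...,2];hs=cv2.cvtColor(c["pixels"],cv2.COLOR_RGB2HSV)
    m=((hs[...,0]<6)|(hs[...,0]>174))&(hs[...,1]>140)&(np.hypot(W[...,0]-590,W[...,1]-29)<45)&(z>140)
    rect(W[m],"red");print(np.percentile(z[m],[10,50,90,98]).round(1))
    d=W[...,:2]-[538.5,293.0]; k=(np.hypot(d[...,0],d[...,1])<70)&(z>60)&(z<105);print("partpan z",np.median(z[k]).round(1))
```

```text
15.2 [ 547.  -171.5  246.4] [-0.     0.996  0.084 -0.   ] [ 0.38  0.51 -0.71] 0.745 0.0
scene 271 [124.4 125.6 127.  128.5 129.9]
scene 271 [124.8 125.9 127.2 128.5 129.6]
red 55 [590.2  28.8] [48.9 37.3] 11.6
[160.3 163.  164.8 167.1]
partpan z 101.7
top 391 [124.6 126.1 127.9 129.8 131.6]
red 282 [588.8  27.8] [48.3 39.1] 8.7
[160.  163.9 167.5 171. ]
partpan z 102.3
```

View pics/s3.png

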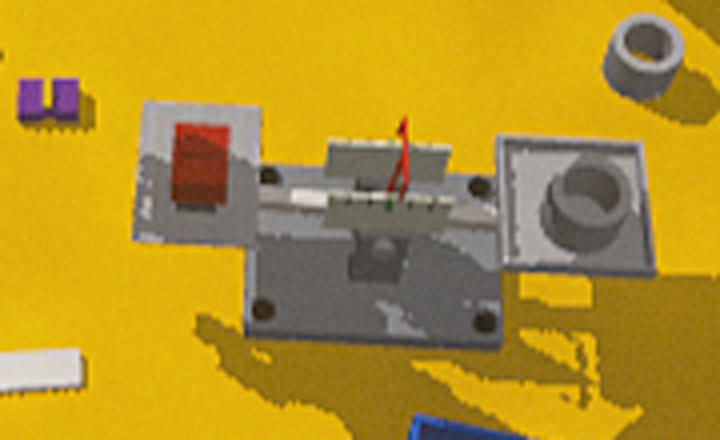

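The weight is home: the red top sits 36 mm above the pan. The reading is close to the 100/200 g borderline, so I'll refine it by differencing against the initial image, where the tilt is known to be -0.2.

```bash
cat >> h.py <<'E'
def pans(W,name):
    a=np.radians(9.6);out=[]
    for o,sx,sy,ex in(([583.5,26],56,40,38),([538.5,293],48,48,37)):
        d=W[...,:2]-o; x=d@[np.cos(a),np.sin(a)];y=d@[-np.sin(a),np.cos(a)]
        m=(abs(x)<sx)&(abs(y)<sy)&(W[...,2]>70)&(W[...,2]<150)&((abs(x)>ex) if ex==38 else (np.hypot(x,y)>38))
        z=W[...,2][m];  md=np.median(z); out.append(z[abs(z-md)<4].mean())
    return np.array(out)
E
python3 - <<'E'
from h import *
for n in("scene","top"):
    z0=pans(np.load(n+"0.npz")["W"],n)
    L=np.array([pans(cam(n)["W"],n) for _ in range(8)]); z=L.mean(0)
    d=z-z0; print(n,z0.round(2),z.round(2),L.std(0).round(2),"d",d.round(2),"tilt",np.arcsin((27.8+d*[1,-1])/140).round(4), "diff-based",np.arcsin((27.81+(d[0]-d[1])/2)/140).round(4))
stat()
E
```

```text
scene [142.88  87.52] [126.93 103.37] [0.14 0.18] d [-15.94  15.85] tilt [0.0848 0.0855] diff-based 0.0852
top [143.08  87.72] [127.82 103.58] [0.21 0.17] d [-15.26  15.86] tilt [0.0897 0.0854] diff-based 0.0876
16.15 [ 547.  -173.1  246.5] [ 0.     0.997  0.083 -0.   ] [ 0.21  0.44 -0.08] 0.753 0.0
```

The tilt is about -0.086 rad, a deficit of about 141 g. With 100 g the beam would sit at about -0.025, and with 200 g at about +0.036, so I'll use the 100 g weight.

>>> apply_moves([
  [[0,0,0.04,0,0,0,0.8],[0,0,0.04,0,0,0,0.8],[0,0,0.04,0,0,0,0.8],[0,0,0.036,0,0,0,0.8],[0,0,0,0,0,0,0.8],[0,0,0,0,0,0,0.8]],
])

```text
t: 16.65
tool_pos: [547.0, -173.0, 246.5]
ee_rot: [-0.0, 0.997, -0.079, -0.0]
ft_force: [0.3, -0.3, -0.2]
opening: 0.896
gripper_force: 0.0
```

Run:
```python
from h import *
to(599.7,-281.5,140,-9.2)
```

```text
yaw -9.1 turn 0.001 shift [0.1735 0.2467 0.2663]
```

>>> apply_moves([
  [[0,0,0,0.02,0.03,0.02,0.8],[0,0,0,0.035,0.05,0.04,0.8],[0,0,0,0.04,0.055,0.05,0.8],[0,0,0,0.04,0.055,0.05,0.8],[0,0,0,0.0285,0.04,0.05,0.8],[0,0,0,0.01,0.0167,0.04,0.8],[0,0,0,0,0,0.0163,0.8],[0,0,0,0,0,0,0.8],[0,0,0,0,0,0,0.8]],
])

```text
t: 17.4
tool_pos: [599.4, -281.2, 139.8]
ee_rot: [-0.0, 0.997, -0.08, -0.0]
ft_force: [0.1, 0.2, 0.9]
opening: 0.903
gripper_force: 0.0
```

Run:
```python
from h import *
stat();c=cam("wrist");W=c["W"];z=W[...,2]
m=(c["z_map"]>0)&(np.hypot(W[...,0]-600,W[...,1]+282)<45)&(z<35)
rect(W[m&(z>16)],"w100");rect(W[m&(z>18)&(z<25)],"top")
hs=cv2.cvtColor(c["pixels"],cv2.COLOR_RGB2HSV)
b=m&(hs[...,0]>100)&(hs[...,0]<130)&(hs[...,1]>120);rect(W[b],"blue")
to(599.7,-281.5,2,-9.2)
```

```text
17.4 [ 599.4 -281.2  139.8] [-0.     0.997 -0.08  -0.   ] [0.15 0.19 0.94] 0.903 0.0
w100 1969 [ 598.  -280.1] [34.  50.7] 81.7
top 1645 [ 598. -280.] [33.9 50.6] 82.0
blue 253 [ 598.8 -279.9] [26.9  7.5] 83.5
yaw -9.2 turn 0.0004 shift [-0.0005  0.0008  0.3472]
```

>>> apply_moves([
  [[0,0,-0.007,-0.0015,-0.002,0.03,0.8],[0,0,0,0,0,0.06,0.8],[0,0,0,0,0,0.07,0.8],[0,0,0,0,0,0.07,0.8],[0,0,0,0,0,0.055,0.8],[0,0,0,0,0,0.035,0.8],[0,0,0,0,0,0.015,0.8],[0,0,0,0,0,0.01,0.8],[0,0,0,0,0,0,0.2],[0,0,0,0,0,0,-0.2],[0,0,0,0,0,0,-0.5],[0,0,0,0,0,0,-0.5],[0,0,0,0,0,0,-0.5],[0,0,0,0,0,0,-0.5],[0,0,0,0,0,0,-0.5],[0,0,0,0,0,0,-0.5],[0,0,0,0,0,0,-0.5]],
], grip_force=30)

```text
t: 18.87
tool_pos: [600.2, -281.3, 3.7]
ee_rot: [0.001, 0.997, -0.073, 0.001]
ft_force: [-1.0, -0.4, 6.0]
opening: 0.395
gripper_force: 31.1
```

>>> apply_moves([
  [[0,0,0,0,0,-0.02,-0.5],[0,0,0,0,0,-0.05,-0.5],[0,0,0,0,0,-0.08,-0.5],[0,0,0,0,0,-0.09,-0.5],[0,0,0,0,0,-0.09,-0.5],[0,0,0,0,0,-0.09,-0.5],[0,0,0,0,0,-0.09,-0.5],[0,0,-0.03,0,0,-0.06,-0.5],[0,0,-0.04,0,0,-0.03,-0.5],[0,0,-0.04,0,0,0,-0.5],[0,0,-0.038,0,0,0,-0.5],[0,0,0,0,0,0,-0.5],[0,0,0,0,0,0,-0.5]],
])

```text
t: 19.95
tool_pos: [598.9, -280.4, 242.0]
ee_rot: [-0.0, 0.997, 0.081, -0.0]
ft_force: [-0.5, 0.3, -0.3]
opening: 0.391
gripper_force: 30.3
```

Run:
```python
from h import *
stat();to(589.6,28.4,190,9.6)
```

```text
19.95 [ 598.9 -280.4  242. ] [-0.     0.997  0.081 -0.   ] [-0.53  0.29 -0.28] 0.391 30.30686355661601
yaw 9.3 turn -0.0029 shift [ 0.1058 -0.7652  0.1301]
```

>>> apply_moves([
  [[0,0,-0.003,0.005,-0.04,0,-0.5],[0,0,0,0.01,-0.08,0,-0.5],[0,0,0,0.01,-0.08,0,-0.5],[0,0,0,0.01,-0.08,0,-0.5],[0,0,0,0.01,-0.08,0,-0.5],[0,0,0,0.01,-0.08,0,-0.5],[0,0,0,0.01,-0.08,0,-0.5],[0,0,0,0.01,-0.08,0,-0.5],[0,0,0,0.01,-0.08,0,-0.5],[0,0,0,0.0108,-0.06,0,-0.5],[0,0,0,0,-0.0252,0,-0.5],[0,0,0,0,0,0.03,-0.5],[0,0,0,0,0,0.05,-0.5],[0,0,0,0,0,0.04,-0.5],[0,0,0,0,0,0.01,-0.5],[0,0,0,0,0,0,-0.5],[0,0,0,0,0,0,-0.5]],
])

```text
t: 21.37
tool_pos: [585.3, 27.3, 190.4]
ee_rot: [0.0, 0.996, 0.085, 0.0]
ft_force: [-0.2, -0.1, -1.3]
opening: 0.39
gripper_force: 30.3
```

Run:
```python
from h import *
stat();to(589.6,28.4,170,9.6)
```

```text
21.37 [585.3  27.3 190.4] [0.    0.996 0.085 0.   ] [-0.17 -0.11 -1.28] 0.39 30.273267125012353
yaw 9.7 turn 0.0008 shift [ 0.0109 -0.0009  0.051 ]
```

>>> apply_moves([
  [[0,0,0,0,0,0.02,-0.5],[0,0,0,0,0,0.02,-0.5],[0,0,0,0,0,0.006,-0.5],[0,0,0,0,0,0.005,-0.5],[0,0,0,0,0,0.005,-0.5],[0,0,0,0,0,0.005,-0.5],[0,0,0,0,0,0.005,-0.5],[0,0,0,0,0,0.005,-0.5],[0,0,0,0,0,0.005,-0.5],[0,0,0,0,0,0.005,-0.5],[0,0,0,0,0,0,-0.5],[0,0,0,0,0,0,-0.5],[0,0,0,0,0,0,-0.5],[0,0,0,0,0,0,-0.5],[0,0,0,0,0,0,-0.5],[0,0,0,0,0,0,-0.5]],
])

```text
t: 22.7
tool_pos: [585.3, 27.5, 157.7]
ee_rot: [0.0, 0.996, 0.085, 0.0]
ft_force: [-0.3, 0.2, 0.7]
opening: 0.39
gripper_force: 30.4
```

Run:
```python
from h import *
stat();panz();panz("top")
```

```text
22.7 [585.3  27.5 157.7] [0.    0.996 0.085 0.   ] [-0.3   0.24  0.72] 0.39 30.449805973330513
scene 168 [110.3 111.2 113.1 114.3 116.2]
top 169 [109.9 111.5 113.8 115.3 117. ]
```

The weight is riding on the red rib, with the pan at 113.3 mm as predicted. I'll slide +x gently.

>>> apply_moves([
  [[0,0,0,0.002,0,0,-0.5],[0,0,0,0.002,0,0,-0.5],[0,0,0,0.002,0,0,-0.5],[0,0,0,0.002,0,0,-0.5],[0,0,0,0,0,0,-0.5],[0,0,0,0,0,0,-0.5],[0,0,0,0,0,0,-0.5],[0,0,0,0,0,0,-0.5]],
])

```text
t: 23.47
tool_pos: [588.5, 28.1, 157.6]
ee_rot: [-0.0, 0.996, 0.085, 0.0]
ft_force: [0.2, 0.1, 0.3]
opening: 0.391
gripper_force: 30.4
```

Run:
```python
from h import *
panz();panz("top");stat()
```

```text
scene 147 [115.5 116.8 118.2 119.6 120.9]
top 168 [115.2 116.6 118.3 120.1 121.5]
23.57 [588.5  28.1 157.7] [-0.     0.996  0.085  0.   ] [-0.92  0.29 -0.88] 0.394 30.392903942847624
```

The pan rose to 118.2 mm, so the groove has dropped home, right at the expected equilibrium. Next I'll release and retreat.

>>> apply_moves([
  [[0,0,0,0,0,0,-0.18],[0,0,0,0,0,0,-0.1],[0,0,0,0,0,0,0.05],[0,0,0,0,0,0,0.3],[0,0,0,0,0,0,0.4],[0,0,0,0,0,0,0.4],[0,0,0,0,0,0,0.4],[0,0,0,0,0,-0.03,0.4],[0,0,0,0,0,-0.06,0.4],[0,0,0,0,0,-0.08,0.4],[0,0,0,0,0,-0.06,0.4],[0,0,0,0,0,-0.03,0.4],[0,0,0,0,0,0,0.4]],
])

```text
t: 24.65
tool_pos: [590.2, 27.9, 265.5]
ee_rot: [0.001, 0.996, 0.085, 0.003]
ft_force: [0.1, 0.9, 1.1]
opening: 0.7
gripper_force: 0.0
```

>>> apply_moves([
  [[0,0,0,-0.04,0.04,0,0.4],[0,0,0,-0.04,0.08,0,0.4],[0,0,0,-0.04,0.08,0,0.4],[0,0,0,-0.04,0.08,0,0.4],[0,0,0,-0.03,0.08,0,0.4],[0,0,0,0,0.08,0,0.4],[0,0,0,0,0.04,0,0.4],[0,0,0,0,0,0,0.4],[0,0,0,0,0,0,0.4],[0,0,0,0,0,0,0.4],[0,0,0,0,0,0,0.4],[0,0,0,0,0,0,0.4],[0,0,0,0,0,0,0.4],[0,0,0,0,0,0,0.4],[0,0,0,0,0,0,0.4],[0,0,0,0,0,0,0.4]],
])

```text
t: 25.98
tool_pos: [546.1, -173.7, 261.7]
ee_rot: [0.0, 0.996, 0.085, 0.0]
ft_force: [-0.1, -0.5, -0.0]
opening: 0.7
gripper_force: 0.0
```

Run:
```python
from h import *
stat()
for n in("scene","top"):
    z0=pans(np.load(n+"0.npz")["W"],n)
    L=np.array([pans(cam(n)["W"],n) for _ in range(5)]); d=L.mean(0)-z0
    c=cam(n);W=c["W"];z=W[...,2];k=np.hypot(W[...,0]-589,W[...,1]-28)<12
    print(n,L.mean(0).round(1),"tilt",np.arcsin((27.81+(d[0]-d[1])/2)/140).round(4),"stack top",np.percentile(z[k],[25,50,75,95]).round(1))
    if n=="scene": save("s4.png",cv2.resize(c["pixels"][180:290,240:420],None,fx=4,fy=4,interpolation=cv2.INTER_CUBIC))
```

```text
25.98 [ 546.1 -173.7  261.7] [0.    0.996 0.085 0.   ] [-0.13 -0.49 -0.04] 0.7 0.0
scene [118.6 111.5] tilt 0.0264 stack top [  0.7 174.2 178.6 182.1]
top [119.3 112.1] tilt 0.0266 stack top [176.9 178.8 181.7 185.1]
```

View pics/s4.png

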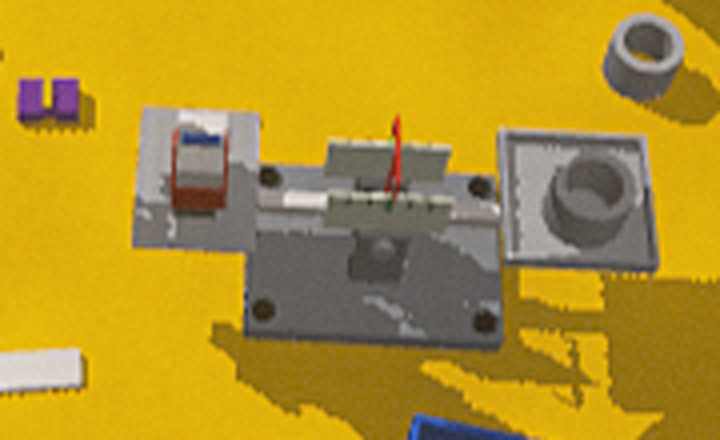

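The picture shows the w100 with its blue rib at (200,140), squarely on the red weight, and the pointer near the green band. The beam tilt is -0.026 rad and the stack height fits fully home, so I'm handing in.

```bash
python3 -c "
from h import *
print(manip.job_done())"
```

```text
the job is handed in; nothing more can be done
None
```

I handed the job in with the red 400 g weight home on the seat's rib, the 100 g weight home on top of it, and the beam floating at about -0.026 rad, inside the green band; the hand-in returned no verdict.

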